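# Zero the parts counter through its recessed reset key

## Task

Zero the parts counter on the bench with the fingertips: push the shutter's rib to slide the shutter fully across, off the round well, reach down into the round well and press the sunken key all the way home, then push the shutter fully back over the round well. Only touch and push: lift and carry nothing, do not shove the counter along the table, leave the key in the square well alone and leave the small parts round the counter where they stand.

Things in the scene. Friction and masses are not known exactly. Their poses are not given: they have to be found in the camera images.
- counter: Grey bench counter, loose on rubber feet, 130 (its x) x 172 (its y) x 46 mm high, 2 to 3 kg; origin at the centre of its underside, z up, +x from the wells towards the dark display bezel (5 mm high). In its flat top, 20 mm off the middle to -x, are two wells: round at the +y end, square at the -y end, centres 74 mm apart. Slides on the table if pushed sideways with more than about 10 N.
- round_well (a point): Centre of the mouth of the round well, level with the counter's flat top (z 46 mm). Bore 49 mm across, straight walls, floor 21 mm down. In its middle sits the reset key, a round black button 24 mm across whose top lies 15 mm below the mouth.
- square_well (a point): Centre of the mouth of the square well, 45 x 45 mm, same depth, with a square black key 22 mm wide: not to be pressed.
- shutter (a joint): One aluminium shutter, plate 62 x 58 x 4 mm (upper face 4.5 mm above the flat top), sliding along the counter's y between two rails 7.5 mm high, 31 to 38 mm off the wells' line. 0 = stop at the +y end, over the round well; grows to -y; 0.074 m = other stop, over the square well. Starts at 0 to 0.02, moves with about 1.5 N, stays where left. Past 0.055 the round well is clear.
- rib_top (a point): Middle of the top edge of the shutter's push rib, an upright bar 50 mm long (along the counter's x), 8 mm thick (along its y), standing 14 mm above the plate across the shutter's middle; 25 mm of plate on each side of it.
- reset_key (a joint): Travel of the round key in the round well: 0 = up, 0.005 m = pressed home; spring, 2 N to start and 5 N at the bottom; it returns by itself.
- mode_key (a joint): Travel of the square key in the square well: 0 = up, 0.005 m = pressed home, same spring. Leave alone.
- capacitor_1: Loose bystander: must stay where it stands. Standing blue capacitor 25 mm across, 46 mm high, near the counter's -x side; origin at its foot.
- capacitor_3: Loose bystander: must stay where it stands. Standing blue capacitor 25 mm across, 40 mm high, near the counter's -x side; origin at its foot.
- clamp_knob: Loose bystander: must stay where it stands. Black star knob on its head with a pale stud, 36 mm across, 38 mm high, near the counter's -x side; origin at its foot.
- spare_die: Loose bystander: must stay where it stands. Steel die block 28 x 60 x 18 mm beyond the counter's +x (display) side; origin at the middle of its underside.
- step_gauge: Loose bystander: must stay where it stands. Aluminium stepped gauge 26 x 68 x 24 mm beyond the counter's +x (display) side; origin at the middle of its underside.

How it is judged:
By the outcome, as a careful person would: the job done as asked, in the order asked, and still so for the second after the job is handed in, with the robot touching nothing.
It also fails if it takes over 67 s, if anything falls off the work surface, if the arm or the gripper's body presses on something with over 40 N, if the wrist force passes 120 N, or if a joint passes its speed limit or range.

## Robot

A 7-joint arm with a two-finger parallel gripper is mounted at the origin on the work surface; the furniture and walls round the work are solid. World frame = base frame: x ahead of the robot, y to its left, z up, the work surface at z = 0. Lengths are in mm, angles in rad, forces in N, time in s.
With the tool pointing down it reaches from about 400 to 875 mm from the base axis. Payload 4.4 kg.
Tool frame: the origin (TCP) lies midway between the tips of the shut fingers; the grasp point (between the pads) lies 19 mm behind it; z points along the fingers, y is the direction in which the jaws open and shut (so a half turn about z gives the same grasp; the last joint's range is limited). The gripper opens to 85 mm and grips with 20 to 120 N. Pads are 22 mm wide; open, the fingers measure 114 mm over their backs; the gripper's body (76 mm by 85 mm) begins 54 mm behind the grasp point. The pads swing forward as they close: fully open they stand 13 mm farther back than shut.
Start: joints at [-1.308, 0.628, 0.038, 1.517, -0.027, 0.996, -0.02], TCP at [209.865, 615.203, 194.013] pointing down, gripper open.
Joint ranges: [-3.06, 3.06], [-0.37, 2.12], [-1.25, 1.32], [0.18, 2.47], [-1.1, 4.24], [0.23, 1.98], [-2.94, 2.94]. Speed limits (rad/s): [2.57, 2.57, 3.14, 3.14, 3.14, 3.14, 3.14].

## Interface

Orientations are given as [roll, pitch, yaw] about the fixed x, y, z axes, in that order (R = Rz(yaw) Ry(pitch) Rx(roll)).
In Python, from cell import * gives the robot as it stands. The module is installed in compiled form; this text tells all that it offers.
- The arm moves only by the tool move_arm, never from a script. Its argument "series" is a list of rows, each a list of 2 entries, a list of its own where there are three numbers: the shift along the tool's x, y, z in m, then the turn about the tool's z in rad. In form: [[[x, y, z], yaw], ...]. A call has 1 to 5 rows; each row is the pose to reach, as a shift and turn from the pose measured when the call began, along the tool's axes at that moment; what a row does not reach only later rows make up. A row lasts 1/8 s, in which the tool goes at most 62.5 mm and 10.7 degrees, less where a joint would pass 70% of its speed; a pose out of reach is approached as far as the arm can. A call with a gripper value outside its range is refused whole. "claw" is the opening, from 0 (shut) to 1 (fully open), set as the call begins (left out, the last holds). The fingers move at their own pace and stop on an object; the grip force is fixed at half the most. Time passes only in rows, so rows that repeat a pose let the fingers close. It gives the time, the measured TCP pose, the force and the opening at its end, in the units of the state.
- read_state(): the state, without advancing time (a new reading comes with each control period).
- get_image(name): name is "scene" or "side" or "wrist"; returns the picture (480x640x3 uint8, blue, green, red); there is no depth.
- camera_model(name): a dict with "fov_y" (degrees; the focal length in pixels is half the picture's height over the tangent of half this angle, whatever the lens; pixels are square), "cx", "cy" (the principal point, pixels), "pose" (4x4, takes a point from camera to world coordinates); the wrist camera has in their place "tool_from_camera" (4x4, takes a point from camera to tool coordinates, whose origin is the TCP and whose axes are the flange's). Camera axes: x right, y down, z forward; pixel columns grow to the right and rows downward; lengths in mm; the calibration is good to about 2 mm. A picture is of the moment at which its call begins: read the wrist's pose just before it. camera_model takes no time and is no camera call.
- finish_job(): hands the job in, once; it reports no verdict.
The state is a dict: "clock": time; "qpos": joint angles; "qd": joint speeds; "tau": joint torques, N m; "eef_pos": TCP position; "tool_rot": TCP orientation; "force": force on the tool from outside, world axes, zero at the start; "torque": the same for the moment, N m; "width": finger opening in mm.
Only numpy, scipy, OpenCV 4.12 (cv2) and the standard library are available. Lean on these libraries where they do the work, as an engineer would, in place of code of your own. Each camera call takes 0.05 s, during which the arm holds its last target. There are 200 camera calls.

## Working session

There is one attempt and no reset: what is moved stays moved. The work goes in short steps, Python scripts to look and compute and a tool call to move; the robot and the scene stay as the last step left them, time stands still between calls to the robot, and variables do not carry over. Pictures are saved under pics/ and viewed, about 8 in all and at most 12, crops included, and the job is handed in when it is done.

Besides the shell and the picture viewer there is one more tool, called after ">>>" as name(argument=value, ...), one argument or row to a line, values as JSON. move_arm: Moves the arm, as the interface text tells. Its arguments: {"type":"object","properties":{"series":{"type":"array"},"claw":{"type":"number"}},"required":["series"]}

```bash
mkdir -p pics; python3 - <<'E'
from cell import *
import cv2
s=read_state();print(s)
for n in("scene","side","wrist"):
    cv2.imwrite(f"pics/{n}0.png",get_image(n));print(n,camera_model(n))
E
```

```text
{'clock': 0.0, 'qpos': array([-1.30781728,  0.62932155,  0.03845475,  1.5183685 , -0.0269876 ,
        0.99630131, -0.02000908]), 'qd': array([ 0.00016523,  0.00043996,  0.00083933, -0.00015211,  0.00064393,
       -0.00205475,  0.00105086]), 'tau': array([ 9.65188428e-05, -5.63395071e+01,  1.22613665e+00, -1.93440932e+01,
        1.10665176e-02,  1.03984843e-02, -7.94905048e-06]), 'eef_pos': array([209.63745803, 614.53270535, 193.10516342]), 'tool_rot': array([-3.13971276e+00,  4.15400336e-05,  2.81280095e+00]), 'force': array([-0.27813673,  0.38036696,  0.34764538]), 'torque': array([-0.01932616, -0.02311264, -0.04598194]), 'width': 85.34160177738525}
scene {'fov_y': 52.39741208567444, 'cx': 316.7583515858736, 'cy': 239.47452161515662, 'pose': array([[ 8.55368672e-01, -3.96333030e-01,  3.33563433e-01,
         2.18600885e+02],
       [-5.17988932e-01, -6.47376489e-01,  5.59098514e-01,
        -7.05790532e+02],
       [-5.64808434e-03, -6.51017520e-01, -7.59041691e-01,
         7.23796953e+02],
       [ 0.00000000e+00,  0.00000000e+00,  0.00000000e+00,
         1.00000000e+00]])}
si
[... 180 characters left out ...]
    [-4.49758919e-01, -3.45484661e-01,  8.23624468e-01,
        -9.38465403e+02],
       [ 6.26354442e-03, -9.23354321e-01, -3.83897859e-01,
         4.16219346e+02],
       [ 0.00000000e+00,  0.00000000e+00,  0.00000000e+00,
         1.00000000e+00]])}
wrist {'fov_y': 70.07973347844484, 'cx': 325.3113521454803, 'cy': 239.3703633785987, 'tool_from_camera': array([[ 5.04733077e-04, -9.51570406e-01, -3.07430492e-01,
         7.82785223e+01],
       [ 9.99999816e-01,  5.83837546e-04, -1.65336713e-04,
         1.48833515e-01],
       [ 3.36818987e-04, -3.07430352e-01,  9.51570526e-01,
        -1.79834918e+02],
       [ 0.00000000e+00,  0.00000000e+00,  0.00000000e+00,
         1.00000000e+00]])}
```

View pics/scene0.png

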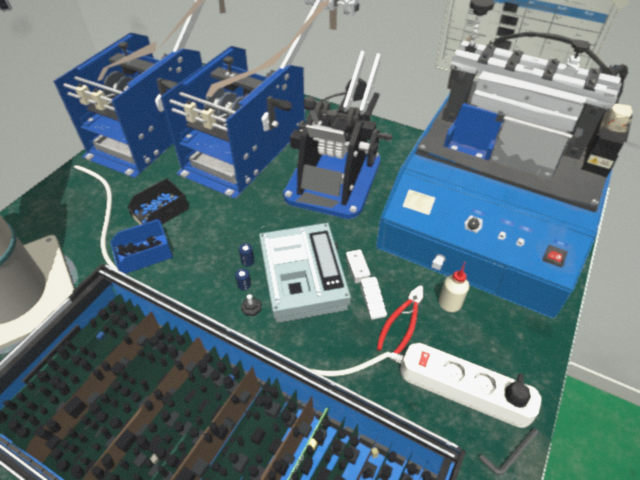

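View pics/side0.png

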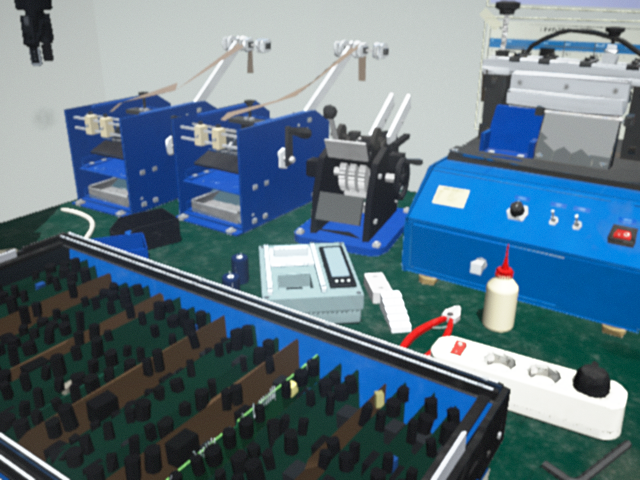

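```bash
python3 - <<'E'
import cv2
a=cv2.imread("pics/scene0.png")[215:330,230:390]
cv2.imwrite("pics/c1.png",cv2.resize(a,None,fx=5,fy=5,interpolation=cv2.INTER_CUBIC))
E
```

```text
(no output)
```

View pics/c1.png

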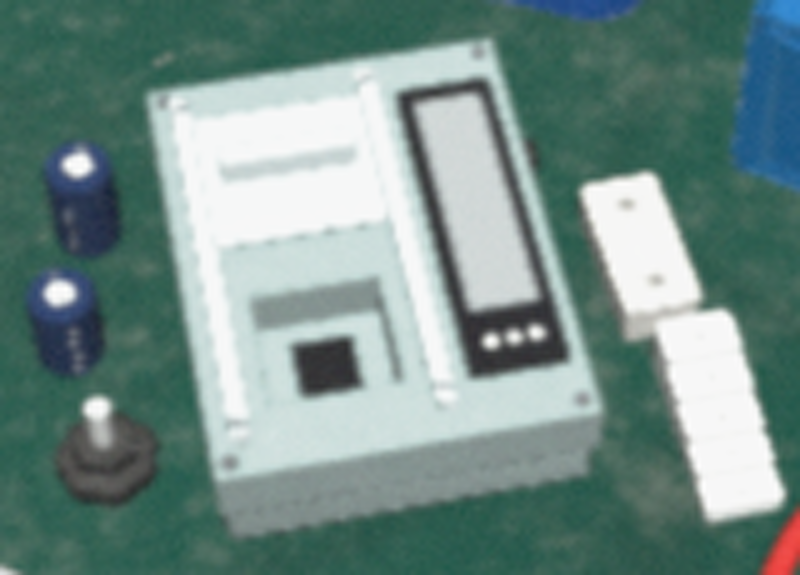

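```bash
cat > h.py <<'E'
from cell import *
import numpy as np, cv2
from scipy.optimize import least_squares
from scipy.spatial.transform import Rotation as R
def cam(name,st=None):
    m=camera_model(name); f=240/np.tan(np.radians(m['fov_y']/2))
    if name=='wrist':
        T=np.eye(4);T[:3,:3]=R.from_euler('xyz',st['tool_rot']).as_matrix();T[:3,3]=st['eef_pos']
        P=T@m['tool_from_camera']
    else: P=m['pose']
    return f,m['cx'],m['cy'],P
def proj(c,X):
    f,cx,cy,P=c; q=(np.atleast_2d(X)-P[:3,3])@P[:3,:3]
    return np.c_[cx+f*q[:,0]/q[:,2],cy+f*q[:,1]/q[:,2]]
def ray(c,uv,z):
    f,cx,cy,P=c; d=P[:3,:3]@np.array([(uv[0]-cx)/f,(uv[1]-cy)/f,1]); return P[:3,3]+d*(z-P[2,3])/d[2]
def c2w(p,L):
    L=np.atleast_2d(np.array(L,float)); o=L.copy(); a=p[2]
    o[:,0]=p[0]+np.cos(a)*L[:,0]-np.sin(a)*L[:,1]; o[:,1]=p[1]+np.sin(a)*L[:,0]+np.cos(a)*L[:,1]; return o
def fit(c,L,uv,p0):
    r=least_squares(lambda p:(proj(c,c2w(p,L))-uv).ravel(),p0,x_scale=[10,10,.1]); return r.x,r.fun.reshape(-1,2)
def w2c(p,w):
    return R.from_euler('z',-p[2]).as_matrix()@(np.array(w)-[p[0],p[1],0])
E
python3 - <<'E'
from h import *
c=cam('scene'); k=lambda u:np.array(u)/5-.4+[230,215]
L=[[-65,86,46],[65,86,46],[65,-86,46],[-65,-86,46]]
uv=np.array([k(u) for u in[(150,92),(492,42),(602,410),(220,482)]])
w=np.array([ray(c,u,46) for u in uv]);print(w)
p,r=fit(c,L,uv,[*w.mean(0)[:2],0]);print(p,r)
for n,u,z in[('front l',(222,245),50.5),('front r',(385,222),50.5),('sq l',(252,300),46),('rib top l',(222,165),64.5),('rib r',(355,150),64.5),('cap a',(78,163),46),('cap b',(58,292),46),('knob',(97,405),38),('die',(650,178),18),('gauge',(745,505),20)]:
    print(n,w2c(p,ray(c,k(u),z)).round(1))
E
```

```text
[[ 434.29688111 -137.69726842   46.        ]
 [ 555.7260788  -182.60503329   46.        ]
 [ 498.7810354  -342.44219225   46.        ]
 [ 377.14633456 -301.0188004    46.        ]]
[ 4.66550804e+02 -2.40835822e+02 -3.39223493e-01] [[-0.10498225  0.23164805]
 [-0.01734439 -0.563291  ]
 [ 0.60021247  0.36365922]
 [-0.48157696 -0.18041006]]
front l [-49.4   6.4  50.5]
front r [ 8.2  4.6 50.5]
sq l [-42.6 -16.   46. ]
rib top l [-44.8  30.7  64.5]
rib r [ 2.2 27.7 64.5]
cap a [-94.6  57.9  46. ]
cap b [-107.8    1.4   46. ]
knob [-100.3  -42.6   38. ]
die [113.4  29.9  18. ]
gauge [ 107.1 -115.3   20. ]
```

```bash
python3 - <<'E'
from h import *
c=cam('scene')
for n,u in[('reel1 foot L',(85,165)),('reel1 foot R',(135,172)),('reel2 foot L',(183,178)),('reel2 foot R',(235,193)),('press L',(287,203)),('pressR',(350,213)),('bluebin',(120,270)),('blackbin',(135,222)),('bigrack corner',(100,270)),('rack far R',(460,455)),('bigmachine',(380,245))]:
    print(n,ray(c,u,0).round())
print(proj(c,[[209,614,250],[300,350,150]]))
s=read_state()
print(R.from_euler('xyz',s['tool_rot']).as_matrix().round(4))
E
```

```text
reel1 foot L [205. 290.   0.]
reel1 foot R [294. 208.   0.]
reel2 foot L [378. 133.   0.]
reel2 foot R [456.  30.   0.]
press L [536. -54.   0.]
pressR [ 632. -147.    0.]
bluebin [186. -45.   0.]
blackbin [247.  59.   0.]
bigrack corner [154. -26.   0.]
rack far R [ 501. -622.    0.]
bigmachine [ 634. -249.    0.]
[[ 9.57318415 -2.17627622]
 [97.17729882 80.95538823]]
[[-9.464e-01  3.229e-01 -5.000e-04]
 [ 3.229e-01  9.464e-01 -1.400e-03]
 [-0.000e+00 -1.500e-03 -1.000e+00]]
```

```bash
python3 - <<'E'
from h import *
c=cam('scene');d=cam('side')
def tri(u,v):
    r=least_squares(lambda X:np.r_[proj(c,X)[0]-u,proj(d,X)[0]-v],[300,200,100]);return r.x.round(),np.abs(r.fun).max().round(1)
for n,u,v in[('reel1 front-left top',(57,77),(66,108)),('reel1 right plate front top',(152,80),(118,112)),('reel2 L top',(167,95),(178,113)),('reel2 R plate far',(302,66),(326,107)),('reel2 R plate near top',(235,108),(231,124)),('reel2 arm knob side',(345,3),(345,47)),('press rod tip',(390,53),(408,97)),('press handle',(357,60),(330,113)),('brown strip end1',(95,78),(110,107))]:
    print(n,*tri(u,v))
E
```

```text
reel1 front-left top [227. 337. 189.] 1.0
reel1 right plate front top [344. 227. 191.] 23.1
reel2 L top [393. 136. 201.] 0.0
reel2 R plate far [667.  99. 196.] 0.0
reel2 R plate near top [474.  46. 193.] 8.5
reel2 arm knob side [732.  93. 307.] 13.9
press rod tip [812.  19. 219.] 6.4
press handle [729.  93. 186.] 27.8
brown strip end1 [296. 280. 195.] 1.6
```

View pics/wrist0.png

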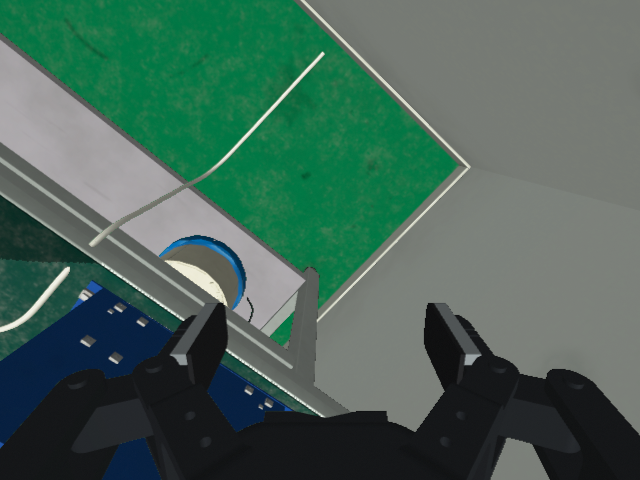

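>>> move_arm(
  series=[
    [[0,0,-0.06],0],
    [[0,0,-0.12],0],
    [[-0.02,-0.03,-0.15],0],
    [[-0.055,-0.075,-0.16],0],
    [[-0.09,-0.12,-0.16],0],
  ],
  claw=0,
)

```text
clock: 0.78
eef_pos: [256.9, 471.1, 354.2]
tool_rot: [3.141, 0.001, 2.813]
force: [1.4, 0.5, 0.0]
width: 0.3
```

>>> move_arm(
  series=[
    [[-0.037,-0.044,0],0],
    [[-0.075,-0.088,0],0],
    [[-0.112,-0.132,0],0],
    [[-0.15,-0.178,0],0],
    [[-0.19,-0.224,0],0],
  ],
)

```text
clock: 1.4
eef_pos: [364.7, 196.0, 354.3]
tool_rot: [3.141, 0.001, 2.814]
force: [0.8, -0.2, 0.5]
width: 0.0
```

>>> move_arm(
  series=[
    [[-0.035,-0.048,0],0],
    [[-0.07,-0.096,0],0],
    [[-0.105,-0.145,0],0],
    [[-0.13,-0.195,0],0],
    [[-0.153,-0.245,0],0],
  ],
)

```text
clock: 2.02
eef_pos: [430.7, -87.0, 354.2]
tool_rot: [3.141, 0.001, 2.814]
force: [0.4, -0.1, 0.5]
width: -0.2
```

>>> move_arm(
  series=[
    [[-0.03,-0.045,0.02],0],
    [[-0.055,-0.08,0.06],0],
    [[-0.06,-0.093,0.12],0],
    [[-0.06,-0.093,0.18],0],
    [[-0.06,-0.093,0.18],0],
  ],
)

```text
clock: 2.65
eef_pos: [454.2, -192.8, 170.9]
tool_rot: [3.141, -0.009, 2.813]
force: [-0.0, 0.2, 0.8]
width: 0.2
```

```bash
python3 - <<'E'
from h import *
import json
s=read_state();im=get_image('wrist');print(s['eef_pos'],s['tool_rot'])
json.dump([list(s['eef_pos']),list(s['tool_rot'])],open('w1.json','w'))
c=cam('wrist',s);p=[466.55,-240.84,-.339]
print(proj(c,c2w(p,[[-65,86,46],[65,86,46],[65,-86,46],[-65,-86,46]])).round())
print(proj(c,s['eef_pos']))
cv2.imwrite('pics/w1.png',im)
E
```

```text
[ 454.24654757 -192.8064933   170.89827586] [ 3.14055377 -0.00896229  2.81299699]
[[376. 179.]
 [369. 310.]
 [197. 308.]
 [182. 177.]]
[[325.0906202  273.03525314]]
```

View pics/w1.png

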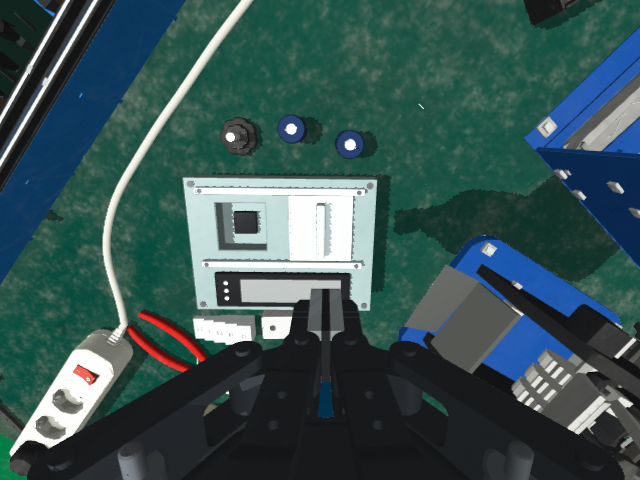

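```bash
python3 - <<'E'
import cv2
a=cv2.imread("pics/w1.png")[170:320,178:382]
cv2.imwrite("pics/c2.png",cv2.resize(a,None,fx=3.9,fy=3.9,interpolation=cv2.INTER_CUBIC))
E
```

```text
(no output)
```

View pics/c2.png

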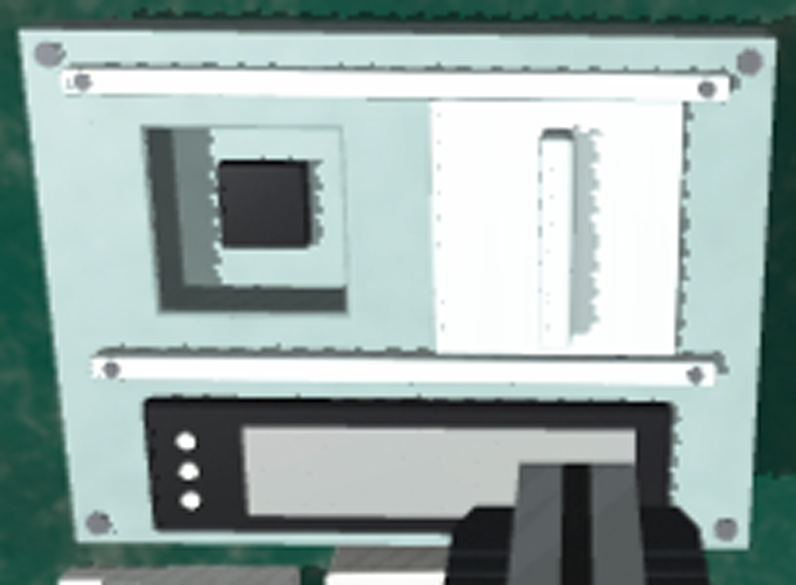

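```bash
python3 - <<'E'
from h import *
import json
e,t=json.load(open('w1.json'));s=dict(eef_pos=np.array(e),tool_rot=t);c=cam('wrist',s)
k=lambda u:(np.array(u)+.5)/3.9-.5+[178,170]
L=[[-65,86,46],[65,86,46],[65,-86,46],[-65,-86,46]]
uv=np.array([k(u) for u in[(777,38),(748,549),(77,542),(20,30)]])
p,r=fit(c,L,uv,[466,-240,-.34]);print(p,r.round(1))
# scale/height check
r=least_squares(lambda q:(proj(c,c2w(q[:3],L)+[0,0,q[3]])-uv).ravel(),[*p,0]);print(r.x,r.fun.round(1))
for n,u,z in[('plate -y',(434,226),50.5),('plate +y',(682,226),50.5),('rib -y',(540,240),64.5),('rib +y',(573,240),64.5),('rib end -x',(556,132),64.5),('rib end +x',(556,346),64.5),('sq -y+x',(160,313),46),('sq +y-x',(343,127),46)]:
    print(n,w2c(p,ray(c,k(u),z)).round(1))
M=R.from_euler('xyz',t).as_matrix()
for q in[(11,0,0),(-11,0,0),(11,0,-10),(0,0,-10),(5,15,0),(11,16,0),(11,-16,0),(11,11,0),(0,0,0)]:
    print(q,((proj(c,s['eef_pos']+M@np.array(q))[0]-[178,170])*3.9).round())
print(w2c(p,e),np.pi+p[2]-t[2])
E
```

```text
[ 4.67035292e+02 -2.40232886e+02 -3.39633189e-01] [[ 0.1  0.1]
 [ 0.1 -0.1]
 [-0.   0. ]
 [-0.1 -0.1]]
[ 4.67066962e+02 -2.40264923e+02 -3.39638753e-01 -1.51631169e-01] [ 0.   0.2  0.1 -0.1  0.  -0.  -0.1 -0. ]
plate -y [-21.2   7.6  50.5]
plate +y [-21.8  65.5  50.5]
rib -y [-22.1  32.7  64.5]
rib +y [-22.1  40.1  64.5]
rib end -x [-46.6  36.1  64.5]
rib end +x [ 3.2 36.4 64.5]
sq -y+x [  2.7 -59.7  46. ]
sq +y-x [-43.5 -13.5  46. ]
(11, 0, 0) [574. 331.]
(-11, 0, 0) [574. 470.]
(11, 0, -10) [574. 357.]
(0, 0, -10) [574. 431.]
(5, 15, 0) [677. 370.]
(11, 16, 0) [685. 331.]
(11, -16, 0) [462. 331.]
(11, 11, 0) [650. 331.]
(0, 0, 0) [574. 402.]
[-27.85790029  40.4567929  170.89827586] -0.011037524367937923
```

```bash
python3 - <<'E'
from h import *
s=read_state();o=[]
M=R.from_euler('xyz',s['tool_rot']).as_matrix()
for n in('scene','side'):
    im=get_image(n);c=cam(n)
    u=proj(c,s['eef_pos'])[0];print(n,u)
    for q in[(0,0,0),(0,0,-40)]:
        v=proj(c,s['eef_pos']+M@np.array(q))[0]
        im=cv2.circle(im,tuple((v*16).round().astype(int)),16,(0,0,255),-1,cv2.LINE_AA,4)
    x,y=int(u[0])-50,int(u[1])-80
    o.append(cv2.resize(im[y:y+150,x:x+100],None,fx=4,fy=4,interpolation=cv2.INTER_CUBIC))
cv2.imwrite('pics/tip.png',np.hstack(o))
E
```

```text
scene [280.43895915 197.39412613]
side [285.76314444 172.33213574]
```

View pics/tip.png

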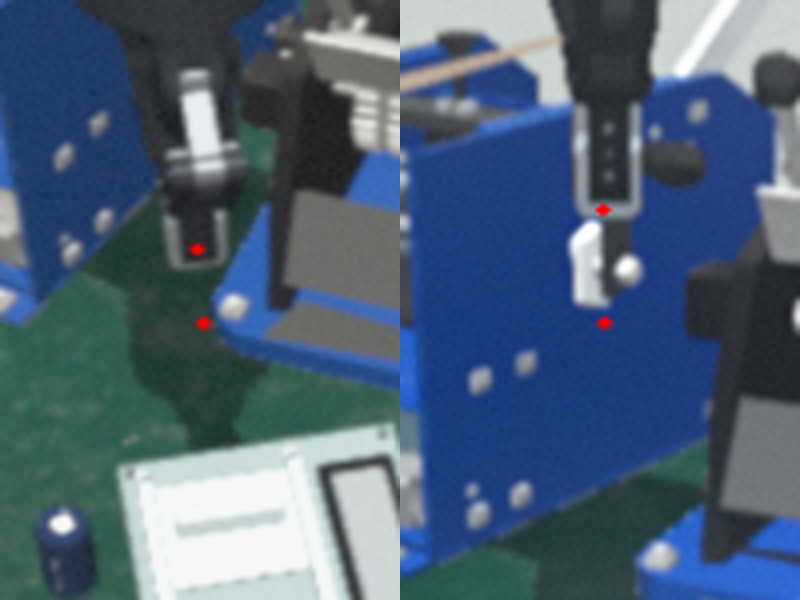

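>>> move_arm(
  series=[
    [[-0.0075,0.0165,0.03],0.011],
    [[-0.0075,0.0165,0.07],0.011],
    [[-0.0075,0.0165,0.105],0.011],
    [[-0.0075,0.0165,0.112],0.011],
    [[-0.0075,0.0165,0.112],0.011],
  ],
)

```text
clock: 3.42
eef_pos: [473.9, -182.3, 66.1]
tool_rot: [3.14, 0.008, 2.803]
force: [0.2, -0.2, 0.1]
width: 0.1
```

```bash
cat >> h.py <<'E'
PC=[467.04,-240.23,-.3396]
def rep():
    s=read_state();print(s['clock'],'counter xyz',w2c(PC,s['eef_pos']).round(1),'yawerr',round(np.pi+PC[2]-s['tool_rot'][2],4),'F',s['force'].round(1));return s
E
python3 - <<'E'
from h import *
s=rep();o=[]
for n in('side','scene'):
    im=get_image(n);u=proj(cam(n),s['eef_pos'])[0]
    x,y=int(u[0])-50,int(u[1])-80
    o.append(cv2.resize(im[y:y+150,x:x+100],None,fx=4,fy=4,interpolation=cv2.INTER_CUBIC));print(x,y)
cv2.imwrite('pics/tip2.png',np.hstack(o))
E
```

```text
3.425 counter xyz [-12.8  57.   66.1] yawerr -0.0015 F [ 0.2 -0.2  0.1]
244 158
239 152
```

View pics/tip2.png

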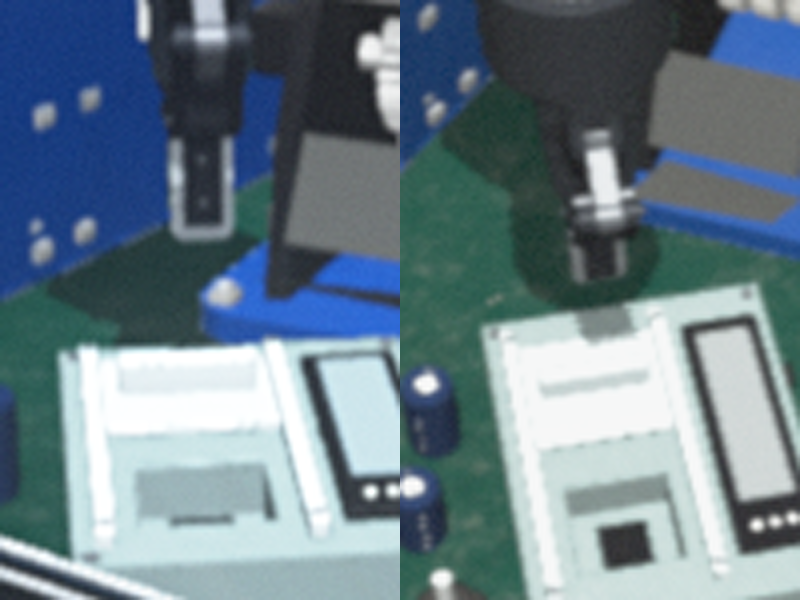

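```bash
python3 - <<'E'
from h import *
s=rep()
def tri(*a):
    r=least_squares(lambda X:np.concatenate([proj(cam(n),X)[0]-u for n,u in a]),s['eef_pos']);return w2c(PC,r.x).round(1),r.fun.round(1)
print(tri(('side',(294.5,217.8)),('scene',(289.3,221.5))))
for z in(95,100,105,110,115):
    X=c2w(PC,[-14,50,z]);print(z,proj(cam('side'),X)[0].round(1),proj(cam('scene'),X)[0].round(1))
E
```

```text
3.525 counter xyz [-12.7  56.8  66.3] yawerr -0.0013 F [-0.5  0.1 -0.6]
(array([-12.7,  51.7, 101.6]), array([ 0.2, -0. , -0.2,  0. ]))
95 [294.  222.5] [288.7 224.9]
100 [293.9 219.2] [288.5 223. ]
105 [293.9 216. ] [288.4 221. ]
110 [293.8 212.8] [288.2 219. ]
115 [293.8 209.5] [288.1 217. ]
```

>>> move_arm(
  series=[
    [[0.007,0,0.01],0],
    [[0.007,0,0.02],0],
    [[0.007,0,0.03],0],
    [[0.007,0,0.034],0],
    [[0.007,0,0.034],0],
  ],
)

```text
clock: 4.15
eef_pos: [467.4, -180.2, 31.7]
tool_rot: [3.14, 0.007, 2.803]
force: [0.1, -0.1, -2.3]
width: 0.1
```

```bash
python3 -c "
from h import *
print(rep()['tool_rot'])"
```

```text
4.15 counter xyz [-19.7  56.8  31.7] yawerr -0.0012 F [ 0.1 -0.1 -2.3]
[3.14045571 0.0074954  2.80315869]
```

>>> move_arm(
  series=[
    [[0,0,0.003],0],
    [[0,0,0.006],0],
    [[0,0,0.009],0],
    [[0,0,0.011],0],
    [[0,0,0.011],0],
  ],
)

```text
clock: 4.78
eef_pos: [467.4, -180.1, 20.6]
tool_rot: [3.14, 0.007, 2.803]
force: [0.4, -0.4, -0.1]
width: -0.1
```

```bash
python3 - <<'E'
from h import *
s=rep();o=[]
for n in('side','scene'):
    im=get_image(n);u=proj(cam(n),s['eef_pos'])[0]
    x,y=int(u[0])-50,int(u[1])-80
    o.append(cv2.resize(im[y:y+150,x:x+100],None,fx=4,fy=4,interpolation=cv2.INTER_CUBIC));print(x,y)
cv2.imwrite('pics/tip3.png',np.hstack(o))
E
```

```text
4.775 counter xyz [-19.7  56.8  20.6] yawerr -0.0012 F [ 0.4 -0.4 -0.1]
240 187
237 169
```

View pics/tip3.png

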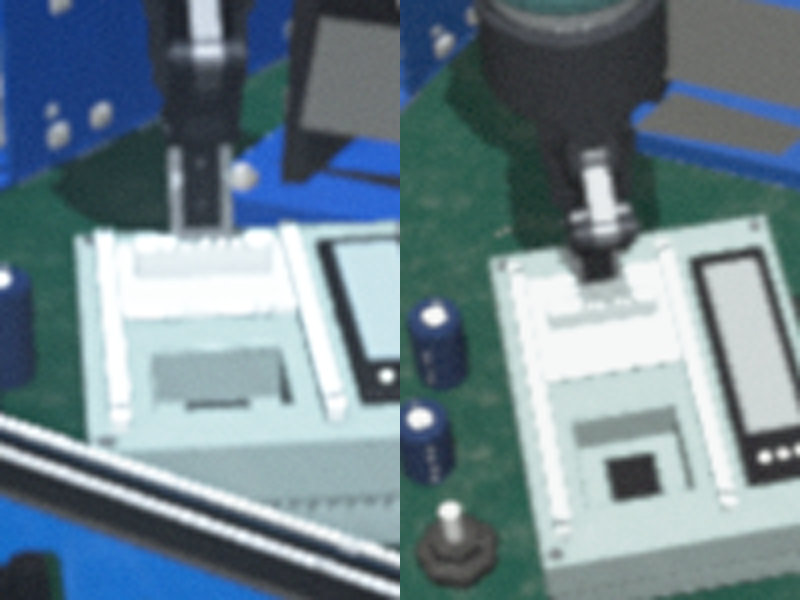

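>>> move_arm(
  series=[
    [[0,-0.008,0],0],
    [[0,-0.018,0],0],
    [[0,-0.028,0],0],
    [[0,-0.038,0],0],
    [[0,-0.046,0],0],
  ],
)

```text
clock: 5.5
eef_pos: [452.0, -224.5, 20.8]
tool_rot: [3.141, 0.008, 2.802]
force: [1.8, 0.4, 1.5]
width: 0.2
```

```bash
python3 -c "
from h import *
rep()"
```

```text
5.5 counter xyz [-19.4   9.8  20.8] yawerr -0.0004 F [1.8 0.4 1.5]
```

>>> move_arm(
  series=[
    [[0,-0.008,0],0],
    [[0,-0.016,0],0],
    [[0,-0.023,0],0],
    [[0,-0.029,0],0],
    [[0,-0.031,0],0],
  ],
)

```text
clock: 6.12
eef_pos: [441.5, -254.2, 20.8]
tool_rot: [3.141, 0.008, 2.802]
force: [0.7, 1.6, 3.2]
width: 0.2
```

```bash
python3 - <<'E'
from h import *
s=rep();im=get_image('wrist');c=cam('wrist',s);print(s['eef_pos'],s['tool_rot'])
cs=proj(c,c2w(PC,[[-65,86,46],[65,86,46],[65,-86,46],[-65,-86,46]]));print(cs.round())
cv2.imwrite('pics/w2.png',im)
E
```

```text
6.125 counter xyz [-19.5 -21.7  20.8] yawerr 0.0001 F [0.7 1.6 3.2]
[ 441.46169339 -254.17822184   20.78708161] [3.14065032 0.007805   2.80191696]
[[560. 204.]
 [511. 425.]
 [214. 425.]
 [185. 204.]]
```

View pics/w2.png

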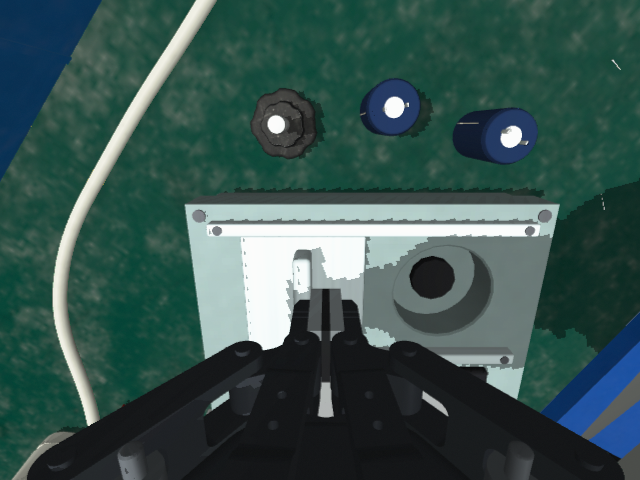

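```bash
python3 - <<'E'
from h import *
s=read_state();c=cam('wrist',s)
for u,z in[((365.5,240),50.5),((243,240),50.5),((293,255),64.5),((311,255),64.5),((411,278),31),((455,278),31),((432,257),31),((432,299),31),((392,290),46),((493,290),46)]:print(u,w2c(PC,ray(c,u,z)).round(1))
E
```

```text
(365.5, 240) [-49.2  -3.2  50.5]
(243, 240) [-49.2 -59.6  50.5]
(293, 255) [-47.2 -35.4  64.5]
(311, 255) [-47.2 -27.8  64.5]
(411, 278) [-21.1  24.7  31. ]
(455, 278) [-21.1  48.4  31. ]
(432, 257) [-33.2  34.8  31. ]
(432, 299) [-8.4 37.3 31. ]
(392, 290) [-21.4  11.6  46. ]
(493, 290) [-21.5  61.9  46. ]
```

>>> move_arm(
  series=[
    [[0,-0.001,0],0],
    [[0,-0.002,0],0],
    [[0,-0.003,0],0],
    [[0,-0.004,0],0],
    [[0,-0.0045,0],0],
  ],
)

```text
clock: 6.8
eef_pos: [439.9, -258.6, 20.8]
tool_rot: [3.141, 0.008, 2.802]
force: [1.0, 1.8, 2.0]
width: 0.2
```

```bash
python3 -c "
from h import *
rep()"
```

```text
6.8 counter xyz [-19.4 -26.3  20.8] yawerr -0.0 F [1.  1.8 2. ]
```

>>> move_arm(
  series=[
    [[0,-0.0005,0],0],
    [[0,-0.001,0],0],
    [[0,-0.001,0],0],
  ],
)

```text
clock: 7.18
eef_pos: [439.8, -259.1, 20.8]
tool_rot: [3.14, 0.008, 2.802]
force: [1.6, 2.7, 3.0]
width: -0.1
```

>>> move_arm(
  series=[
    [[0,-0.0005,0],0],
    [[0,-0.0005,0],0],
  ],
)

```text
clock: 7.42
eef_pos: [439.8, -259.1, 20.8]
tool_rot: [3.14, 0.008, 2.803]
force: [0.9, 3.1, 2.2]
width: -0.1
```

>>> move_arm(
  series=[
    [[0,-0.0007,0],0],
    [[0,-0.0012,0],0],
    [[0,-0.0012,0],0],
  ],
)

```text
clock: 7.8
eef_pos: [439.7, -259.1, 20.8]
tool_rot: [3.138, 0.007, 2.803]
force: [2.7, 5.2, 3.8]
width: -0.0
```

```bash
python3 -c "
from h import *
rep()"
```

```text
7.8 counter xyz [-19.5 -26.9  20.8] yawerr -0.0015 F [2.7 5.2 3.8]
```

>>> move_arm(
  series=[
    [[0,0.006,0],0],
    [[0,0.012,-0.01],0],
    [[0,0.032,-0.012],0],
    [[0,0.052,-0.012],0],
    [[0,0.064,-0.012],0],
  ],
)

```text
clock: 8.43
eef_pos: [461.2, -198.1, 33.4]
tool_rot: [3.139, 0.008, 2.804]
force: [-0.6, -0.1, 0.3]
width: -0.2
```

```bash
python3 -c "
from h import *
rep()"
```

```text
8.425 counter xyz [-19.5  37.8  33.4] yawerr -0.0023 F [-0.6 -0.1  0.3]
```

>>> move_arm(
  series=[
    [[0,-0.001,0.008],0],
    [[0,-0.001,0.016],0],
    [[0,-0.001,0.024],0],
    [[0,-0.001,0.031],0],
    [[0,-0.001,0.031],0],
  ],
)

```text
clock: 9.05
eef_pos: [460.5, -199.2, 1.7]
tool_rot: [3.139, 0.006, 2.804]
force: [0.6, 0.0, 0.3]
width: 0.1
```

>>> move_arm(
  series=[
    [[0,0,0.001],0],
    [[0,0,0.002],0],
    [[0,0,0.003],0],
    [[0,0,0.004],0],
    [[0,0,0.004],0],
  ],
)

```text
clock: 9.68
eef_pos: [460.5, -199.1, -2.3]
tool_rot: [3.138, 0.006, 2.804]
force: [0.2, -0.7, -0.1]
width: 0.3
```

>>> move_arm(
  series=[
    [[0,0,0.001],0],
    [[0,0,0.002],0],
    [[0,0,0.003],0],
    [[0,0,0.003],0],
  ],
)

```text
clock: 10.18
eef_pos: [460.5, -199.1, -5.4]
tool_rot: [3.138, 0.006, 2.804]
force: [-0.5, -0.8, 0.8]
width: -0.1
```

>>> move_arm(
  series=[
    [[0,0,0.001],0],
    [[0,0,0.002],0],
    [[0,0,0.002],0],
  ],
)

```text
clock: 10.55
eef_pos: [460.6, -199.2, -7.3]
tool_rot: [3.138, 0.006, 2.804]
force: [-0.1, 0.5, 2.3]
width: -0.0
```

>>> move_arm(
  series=[
    [[0,0,0.001],0],
    [[0,0,0.002],0],
    [[0,0,0.002],0],
  ],
)

```text
clock: 10.92
eef_pos: [460.6, -199.1, -9.4]
tool_rot: [3.138, 0.006, 2.803]
force: [-0.8, 0.4, 3.4]
width: -0.1
```

>>> move_arm(
  series=[
    [[0,0,0.001],0],
    [[0,0,0.002],0],
    [[0,0,0.002],0],
  ],
)

```text
clock: 11.3
eef_pos: [460.6, -199.1, -11.2]
tool_rot: [3.138, 0.006, 2.803]
force: [-0.6, 0.5, 5.0]
width: 0.0
```

>>> move_arm(
  series=[
    [[0,0,0.001],0],
    [[0,0,0.002],0],
    [[0,0,0.002],0],
  ],
)

```text
clock: 11.68
eef_pos: [460.7, -199.1, -11.5]
tool_rot: [3.137, 0.007, 2.803]
force: [-3.1, 1.2, 23.5]
width: 0.0
```

>>> move_arm(
  series=[
    [[0,0,0],0],
    [[0,0,-0.01],0],
    [[0,0,-0.025],0],
    [[0,0,-0.042],0],
    [[0,0,-0.055],0],
  ],
)

```text
clock: 12.3
eef_pos: [460.4, -199.3, 44.6]
tool_rot: [3.138, 0.008, 2.803]
force: [0.3, -0.7, -0.3]
width: 0.1
```

```bash
python3 -c "
from h import *
rep()"
```

```text
12.3 counter xyz [-19.9  36.4  44.6] yawerr -0.0011 F [ 0.3 -0.7 -0.3]
```

>>> move_arm(
  series=[
    [[0,-0.02,0],0],
    [[0,-0.045,0],0],
    [[0,-0.07,0],0],
    [[0,-0.09,0],0],
    [[0,-0.092,0],0],
  ],
)

```text
clock: 12.92
eef_pos: [429.3, -287.6, 44.7]
tool_rot: [3.139, 0.008, 2.8]
force: [0.6, 0.3, 0.3]
width: -0.0
```

```bash
python3 -c "
from h import *
rep()"
```

```text
12.925 counter xyz [-19.8 -57.3  44.7] yawerr 0.0016 F [0.6 0.3 0.3]
```

>>> move_arm(
  series=[
    [[0,0,0.007],0],
    [[0,0,0.014],0],
    [[0,0,0.02],0],
    [[0,0,0.025],0],
    [[0,0,0.025],0],
  ],
)

```text
clock: 13.55
eef_pos: [429.3, -287.3, 19.2]
tool_rot: [3.138, 0.007, 2.801]
force: [-0.6, 0.5, -0.3]
width: -0.3
```

>>> move_arm(
  series=[
    [[0,0.008,0],0],
    [[0,0.018,0],0],
    [[0,0.028,0],0],
    [[0,0.038,0],0],
    [[0,0.046,0],0],
  ],
)

```text
clock: 14.18
eef_pos: [445.1, -243.1, 19.4]
tool_rot: [3.138, 0.008, 2.801]
force: [-0.4, -1.4, -0.7]
width: 0.1
```

```bash
python3 -c "
from h import *
rep()"
```

```text
14.175 counter xyz [-19.7 -10.   19.4] yawerr 0.0007 F [-0.4 -1.4 -0.7]
```

>>> move_arm(
  series=[
    [[0,0.008,0],0],
    [[0,0.016,0],0],
    [[0,0.024,0],0],
    [[0,0.03,0],0],
    [[0,0.032,0],0],
  ],
)

```text
clock: 14.8
eef_pos: [455.5, -213.7, 19.5]
tool_rot: [3.14, 0.008, 2.801]
force: [-2.1, -6.1, -2.2]
width: -0.2
```

>>> move_arm(
  series=[
    [[0,0.001,0],0],
    [[0,0.002,0],0],
    [[0,0.003,0],0],
    [[0,0.0035,0],0],
    [[0,0.0035,0],0],
  ],
)

```text
clock: 15.42
eef_pos: [455.6, -213.7, 19.6]
tool_rot: [-3.14, 0.009, 2.798]
force: [-3.7, -8.7, -1.9]
width: -0.5
```

```bash
python3 -c "
from h import *
rep()"
```

```text
15.425 counter xyz [-19.7  21.2  19.6] yawerr 0.004 F [-3.7 -8.7 -1.9]
```

```bash
python3 - <<'E'
from h import *
s=rep();im=get_image('wrist');c=cam('wrist',s)
print(proj(c,c2w(PC,[[-65,86,46],[65,86,46],[65,-86,46],[-65,-86,46]])).round(1))
print(proj(c,c2w(PC,[[-49,66,50.5],[-49,8,50.5],[-45,41,64.5],[-45,33,64.5]])).round(1))
cv2.imwrite('pics/w3f.png',im);cv2.imwrite('pics/w3.png',cv2.resize(im[180:380,80:480],None,fx=2,fy=2,interpolation=cv2.INTER_CUBIC))
E
```

```text
15.425 counter xyz [-19.7  21.2  19.6] yawerr 0.004 F [-3.7 -8.7 -1.9]
[[467.  205. ]
 [438.2 426.9]
 [139.4 427.1]
 [ 89.5 206.1]]
[[422.6 241.6]
 [295.7 242. ]
 [371.4 261.4]
 [352.4 261.5]]
```

View pics/w3.png

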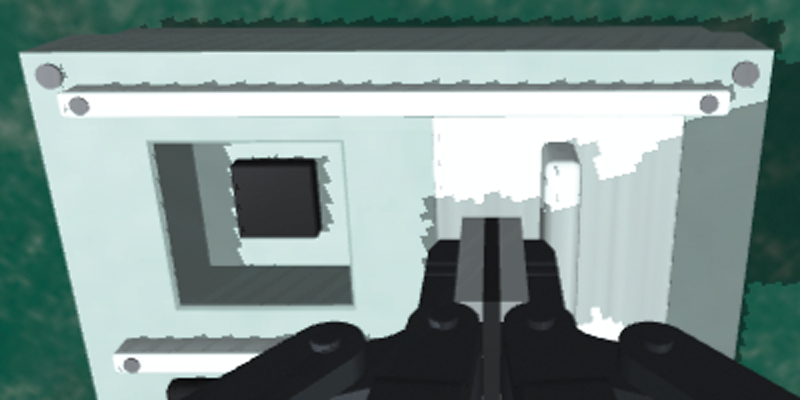

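>>> move_arm(
  series=[
    [[0,-0.006,0],0],
    [[0,-0.01,0],0],
    [[0,-0.01,-0.03],0],
    [[0,-0.01,-0.08],0],
    [[0,-0.01,-0.13],0],
  ],
)

```text
clock: 16.1
eef_pos: [451.0, -221.4, 150.7]
tool_rot: [-3.141, 0.008, 2.799]
force: [0.8, 0.2, -0.3]
width: 0.1
```

>>> move_arm(
  series=[
    [[0,0.01,-0.02],0],
    [[0,0.02,-0.04],0],
    [[0,0.02,-0.04],0],
  ],
)

```text
clock: 16.48
eef_pos: [458.8, -201.3, 191.8]
tool_rot: [3.141, 0.01, 2.801]
force: [-0.3, -0.8, -0.3]
width: -0.0
```

```bash
python3 - <<'E'
from h import *
s=rep();im=get_image('wrist');c=cam('wrist',s)
k=lambda X:proj(c,c2w(PC,X))
q=k([[-65,86,46],[-65,-86,46],[65,-86,46],[-49,66,50.5],[-49,8,50.5]]);print(q.round(1))
a=im[80:330,150:420].copy()
a=cv2.resize(a,None,fx=2.4,fy=2.4,interpolation=cv2.INTER_CUBIC)
for u in q: cv2.circle(a,tuple(((u+.5-[150,80])*2.4*16).astype(int)),32,(0,0,255),-1,cv2.LINE_AA,4)
cv2.imwrite('pics/w4.png',a)
E
```

```text
16.475 counter xyz [-20.8  33.9 191.8] yawerr 0.0006 F [-0.3 -0.8 -0.3]
[[380.9 165.5]
 [196.6 165.5]
 [211.3 290.9]
 [359.4 183.4]
 [297.4 183.4]]
```

View pics/w4.png

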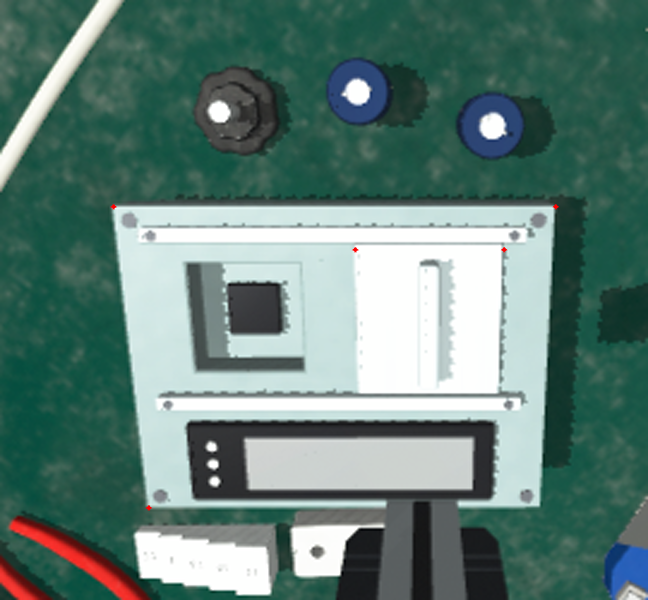

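The predicted marks land on the counter's corners and on the edges of the fully closed shutter. The counter hasn't moved, the small parts are where they were, and the arm is clear.

```bash
python3 -c "
from cell import *
print(finish_job())"
```

```text
the job is handed in; nothing more can be done
None
```

I did the job in the order asked and handed it in at about 16.5 s on the robot clock.

- **Opening the shutter:** I pushed the rib until the shutter stalled at the far stop, at about 6 N. The finger position there matched 74 mm of travel.
- **Reset key:** I pressed it through about 5 mm. The force rose from 2 to 5 N, then jumped to 23.5 N with almost no further travel, so I take it as bottomed.
- **Closing the shutter:** I pushed the rib back until it stalled at the +y stop, at about 9.4 N.
- **Last wrist picture:** The shutter's edges and the counter's corners lie on their predicted positions, to about a pixel. The capacitors, knob, die and gauge look undisturbed; I judged these by eye, not by measurement. The square key was not touched, and the arm is clear above.

Two things disagreed with expectations:
- **Fingertip position:** The visible fingertips ended about 35–38 mm short of the reported TCP. I worked from the camera-measured tip instead, and the key's contact height agreed with it.
- **Early stall on closing:** The finger stalled about 5 mm earlier than I expected. The picture showed the wider part of the finger bearing on the rib, with the shutter already at its stop. The push came close to the roughly 10 N at which the counter slides, but the pictures show the counter did not move.

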